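# Set a label printer's guides to the roll width with the thumbwheel

## Robot

A 6-joint arm with a two-finger parallel gripper is mounted at the origin on the work surface. World frame = base frame: x ahead of the robot, y to its left, z up, the work surface at z = 0. Lengths are in m, angles in rad, forces in N, time in s.
With the tool pointing down it reaches from about 0.25 to 0.725 m from the base axis. Payload 4 kg.
Tool frame: the origin (TCP) lies on the centre line of the jaws, within the pads' length; the fingertips stand 25 mm ahead of it and the grasp point (between the pads) lies 6 mm ahead of it; z points along the fingers, x is the direction in which the jaws open and shut, and the axes are right-handed (so a half turn about z gives the same grasp; the last joint's range is limited). The gripper opens to 85 mm and grips with 20 to 120 N. Pads are 22 mm wide; open, the fingers measure 114 mm over their backs; the gripper's body (76 mm by 85 mm) begins 54 mm behind the grasp point. The pads swing forward as they close: fully open they stand 13 mm farther back than shut.
Start: joints at [1.227, 0.241, 0.005, 1.335, 0, 1.571], TCP at [0.169, 0.471, 0.256] pointing down, gripper open.
Joint ranges: [-2.72, 2.72], [-1.05, 1.87], [-1.09, 1.28], [-1.99, 2.15], [-1.42, 1.44], [-3.14, 3.14]. Speed limits (rad/s): [2.79, 2.79, 3.14, 3.14, 3.14, 3.14].

## Interface

Orientations are given as a unit quaternion [x, y, z, w].
In Python, from workcell import bot, imaging, order gives the robot as it stands.
- The arm moves only by the tool carry_out, never from a script. Its argument "moves" is a list of rows, each a list of 5 numbers: the shift along the tool's x, y, z scaled (see below), then the turn about the tool's z scaled (see below), then the opening, from -1 (shut) to 1 (fully open). In form: [[tx, ty, tz, roll, hand], ...]. A call has 1 to 20 rows; each row is the pose to reach, as a shift and turn from the pose commanded when the call began, along the tool's axes at that moment; what a row does not reach only later rows make up. The controller multiplies each number of a shift by 0.1 m and each number of a turn by 90 degrees. A row lasts 1/10 s, in which the tool goes at most 50 mm and 8.59 degrees, less where a joint would pass 70% of its speed; a pose out of reach is approached as far as the arm can. A call with a number of a shift or a turn outside -1 to 1 is refused whole. A call with a gripper value outside its range is refused whole. The fingers move at their own pace and stop on an object; the grip force is fixed at half the most. Time passes only in rows, so rows that repeat a pose let the fingers close. It gives the time, the measured TCP pose, the force and the opening at its end, in the units of the state.
- bot.get_obs(): the state, without advancing time (a new reading comes with each control period).
- imaging.camera(name): name is "scene" or "top" or "wrist"; returns the picture (480x640x3 uint8, red, green, blue); there is no depth.
- imaging.camera_model(name): a dict with "fovy" (degrees; the focal length in pixels is half the picture's height over the tangent of half this angle, whatever the lens; pixels are square), "cx", "cy" (the principal point, pixels), "dist" ([k1, k2, p1, p2, k3] as OpenCV has them; the pictures are not rectified), "eye" and "rotation" of the camera in the world. Camera axes: x right, y up, looking along -z (the intrinsics and any distortion apply to the point x, -y, -z); pixel columns grow to the right and rows downward; lengths in m; the calibration is good to about 2 mm. A picture is of the moment at which its call begins: read the wrist's pose just before it. camera_model takes no time and is no camera call; for the wrist camera it gives the pose at the moment of the call.
- order.job_done(): hands the job in, once; it reports no verdict.
The state is a dict: "clock": time; "joint_pos": joint angles; "joint_vel": joint speeds; "tau": joint torques, N m; "eef_pos": TCP position; "tool_rot": TCP orientation; "ft_force": force on the tool from outside, world axes, zero at the start; "ft_torque": the same for the moment, N m; "grip_width": finger opening in m.
Only numpy, scipy, OpenCV 4.12 (cv2) and the standard library are available. Lean on these libraries where they do the work, as an engineer would, in place of code of your own. Each camera call takes 0.05 s, during which the arm holds its last target.

## Task

The label printer on the bench is open for a new roll of labels: with a fingertip on top of its knurled adjuster wheel, roll the wheel, stroke by stroke, until the inner faces of the two black roll guides have closed in level with the pair of long marks on the pale bed. Then push the lock tab in front of the wheel fully home, towards the wheel, with a fingertip, and take the hand clear. Do not shove the guides themselves, and do not pick up or shift the rolls, the pen or anything else on the bench.

Things in the scene. Friction and masses are not known exactly. Their poses are not given: they have to be found in the camera images.
- printer: Grey desktop label printer, fixed, 250 mm deep (x), 190 wide (y), cover open, leaning back from 118 mm behind the origin to 210 mm height. Origin: centre of its underside; x to its back, away from the robot, y to its left; yaw varies. Side decks 78 mm high; between them (y within 60 mm) a roll well with a pale bed, 66 mm high, at its front.
- wheel: Knurled metal wheel, 48 mm across, 13 wide, upright in the right deck. Origin: axle centre, in the printer's frame x -20, y -77, z 68 mm; axle along its y. Rim top 92 mm high, 2.5 mm over the round cheeks at its sides. Rolling the top to +x closes the guides, to -x opens: each moves 4 mm per rad (1 mm per 6 mm of rim). Turns easily (1 N at the rim), stays where left; a press of 3 to 10 N grips it.
- guide_left: Left roll guide: upright black plate 5 mm thick, with a toe 12 mm high reaching forward over the bed and a round disc up to 113 mm high further back. Slides along the printer's y, driven by the wheel, mirroring the right guide. Origin: front end of the toe, on the inner face (towards the other guide), 1 mm above the bed; axes as the printer's.
- guide_right: Right roll guide, mirror image of the left; origin likewise at the front end of its toe on the inner face, 1 mm above the bed; axes as the printer's.
- mark_left (a point): Where the left guide's origin must come in y: on the left long mark, in the printer's frame x -60, y 25, z 67 mm; axes as the printer's. Marks are thin dark lines on the pale bed: the long pair (25 mm long) is 50 mm apart, the short ones (9 mm) are 30, 70 and 90 mm apart. The guides start 68 to 84 mm apart.
- mark_right (a point): The same on the right long mark, y -25 mm in the printer's frame.
- lock (a joint): Lock slide of the wheel: 0 = free (at the start), 0.012 m = fully home. Moves along the printer's +x, towards the wheel, and its fork grips the wheel, which is then held. Needs 3 to 6 N, stays where left.
- lock_top (a point): Centre of the top of the lock tab, black, 8 mm long (x), 18 wide, 14 high, on the right deck 75 mm in front of the wheel's axle and in line with it (printer's y -77 mm); 92.5 mm high; moves with the tab; axes as the printer's. 26 mm of free deck lies before the tab.
- label_roll: the larger roll of labels, white paper, 90 mm across and 50 mm high, lying flat on the bench beside the wheel's side of the printer (origin: centre of its underside); loose, to be left alone.
- slim_roll: the smaller roll of labels, 70 mm across and 30 mm high, flat on the bench at the printer's other side (origin: centre of its underside); loose, to be left alone.
- cleaning_pen: a 120 mm white and black print-head cleaning pen, 11 mm thick, lying on the printer's left deck (origin: under its middle); loose, to be left alone.
- tube_rack: a white plastic rack, 160 x 62 x 64 mm, with capped blood tubes standing in it up to 98 mm (origin: centre of its underside); loose, to be left alone.
- timer: a white bench timer, about 70 x 45 x 64 mm (origin: under its middle); loose, to be left alone.
- scanner: a black barcode scanner in its stand, about 110 x 75 x 180 mm (origin: centre of its underside); loose, to be left alone.
- slide_box: a flat dark slide box, 85 x 100 x 30 mm (origin: centre of its underside); loose, to be left alone.
- spray_jar: a small jar with a lid, 56 mm across and 75 mm high (origin: centre of its underside); loose, to be left alone.

How it is judged:
On the way, in this order (a step that is already met when the one before it is completed fails the run):
1. the wheel has brought both guides to the long marks while the lock is still free (y of guide_left in the frame of mark_left between -0.0015 and 0.0015 m and y of guide_right in the frame of mark_right between -0.0015 and 0.0015 m and value of joint lock below 0.003 m), for 0.3 s.
2. the lock is pushed home with the guides on the marks (y of guide_left in the frame of mark_left between -0.0015 and 0.0015 m and y of guide_right in the frame of mark_right between -0.0015 and 0.0015 m and value of joint lock above 0.0105 m), for 0.2 s.
At the end, for the whole second after the job is handed in: The inner face of each guide is within 1.5 mm of its long mark and at rest, the lock is home (at least 10.5 of its 12 mm), and every loose thing is within 15 mm of where it was (all of step 2 and linear speed of each of guide_left, guide_right below 0.005 m/s and distance of each of label_roll, slim_roll, cleaning_pen, tube_rack, timer, scanner, slide_box, spray_jar from where it was at the start of the episode below 0.015 m); the robot touches nothing.
It fails at once if a guide is pushed directly (over 2 N) instead of by the wheel (contact force between any of the arm, the fingers and guide_left above 2 N or contact force between any of the arm, the fingers and guide_right above 2 N).
It fails at once if a loose thing is picked up or moved by more than 15 mm (distance of any of label_roll, slim_roll, cleaning_pen, tube_rack, timer, scanner, slide_box, spray_jar from where it was at the start of the episode above 0.015 m).
It also fails if it takes over 64 s, if anything falls off the work surface, if the arm or the gripper's body presses on something with over 40 N, if the wrist force passes 120 N, or if a joint passes its speed limit or range.

## Working session

There is one attempt and no reset: what is moved stays moved. The work goes in short steps, Python scripts to look and compute and a tool call to move; the robot and the scene stay as the last step left them, time stands still between calls to the robot, and variables do not carry over. Pictures are saved under pics/ and viewed, and the job is handed in when it is done.

Besides the shell and the picture viewer there is one more tool, called after "Call:" by a JSON object that holds its "fn" and its "kwargs", one argument or row to a line. carry_out: Moves the arm, as the interface text tells. Its arguments: {"type":"object","properties":{"moves":{"type":"array","items":{"type":"array","items":{"type":"number","minimum":-1,"maximum":1}}}},"required":["moves"]}

```bash
ls; mkdir -p pics
python3 - <<'E'
from workcell import bot, imaging, order
import cv2,json
print(bot.get_obs())
for n in ("scene","top","wrist"):
    print(n,imaging.camera_model(n))
    cv2.imwrite(f"pics/{n}0.png",imaging.camera(n)[:,:,::-1])
E
```

```text
pics
{'clock': 0.0, 'joint_pos': array([ 1.22702219e+00,  2.41417172e-01,  3.70907666e-03,  1.33520111e+00,
       -1.39350189e-06,  1.57079542e+00]), 'joint_vel': array([ 0.00103999, -0.00066841, -0.00052686,  0.00089057,  0.00188234,
       -0.00098226]), 'tau': array([ 9.60558136e-04, -3.72315681e+01,  2.52409065e+01,  1.69762142e-02,
        1.05707450e-04,  3.53322726e-06]), 'eef_pos': array([0.16832374, 0.47019138, 0.25540503]), 'tool_rot': array([ 8.17630861e-01,  5.75741834e-01, -8.63377167e-04,  6.08805477e-04]), 'ft_force': array([-0.53543357, -0.39673454, -0.73889863]), 'ft_torque': array([ 0.00047906, -0.03206323, -0.02669066]), 'grip_width': 0.08574990616868969}
scene {'fovy': 55.16132098938228, 'cx': 311.6745557706992, 'cy': 251.20953371351732, 'dist': array([0.01330869, 0.        , 0.        , 0.        , 0.        ]), 'eye': array([1.46456611, 0.17522199, 0.6939437 ]), 'rotation': array([0.30960289, 0.37294346, 0.67808668, 0.55250129])}
top {'fovy': 57.14643990753181, 'cx': 324.94484824730154, 'cy': 239.91874467181356, 'dist': array([0.02208442, 0.        , 0.        , 0.        , 0.        ]), 'eye': array([ 0.43994256, -0.01532185,  1.14092985]), 'rotation': array([ 0.01220231, -0.01314588, -0.70302276,  0.71094112])}
wrist {'fovy': 60.41553847448558, 'cx': 326.0362685429374, 'cy': 238.02910974432385, 'dist': array([-0.02285663,  0.        ,  0.        ,  0.        ,  0.        ]), 'eye': array([0.08867121, 0.4988316 , 0.37282486]), 'rotation': array([-0.1347157 , -0.09428864,  0.56790607,  0.8065011 ])}
```

View pics/top0.png

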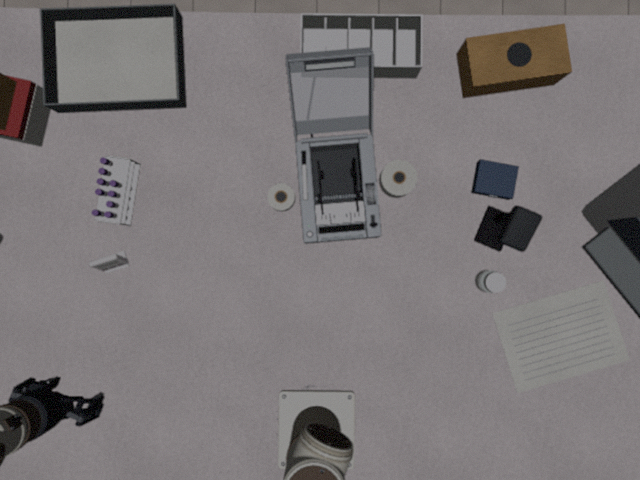

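View pics/scene0.png

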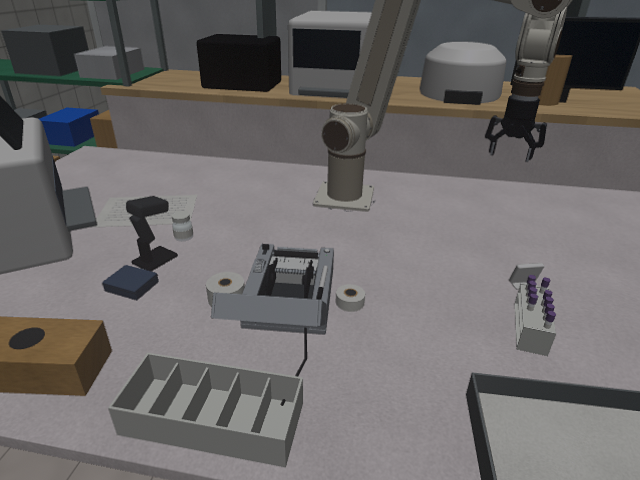

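View pics/wrist0.png

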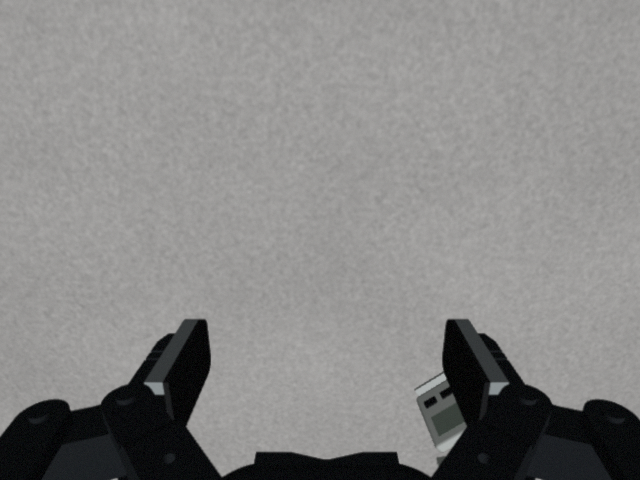

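```bash
cat > h.py <<'E'
import numpy as np,cv2
from scipy.spatial.transform import Rotation as R
def K(m):
    f=240/np.tan(np.radians(m["fovy"])/2); return np.array([[f,0,m["cx"]],[0,f,m["cy"]],[0,0,1]])
def cast(m,px,z):
    p=cv2.undistortPoints(np.array(px,float).reshape(-1,1,2),K(m),m["dist"]).reshape(-1,2)
    d=np.c_[p[:,0],-p[:,1],-np.ones(len(p))]
    d=R.from_quat(m["rotation"]).apply(d)
    t=(np.asarray(z)-m["eye"][2])/d[:,2]
    return m["eye"]+d*t[:,None]
def proj(m,P):
    c=R.from_quat(m["rotation"]).inv().apply(np.atleast_2d(P)-m["eye"])
    q=np.c_[c[:,0],-c[:,1],-c[:,2]]
    return cv2.projectPoints(q,np.zeros(3),np.zeros(3),K(m),m["dist"])[0].reshape(-1,2)
E
python3 - <<'E'
import cv2
a=cv2.imread('pics/top0.png')[125:255,250:430]
cv2.imwrite('pics/topz.png',cv2.resize(a,None,fx=4.4,fy=4.4,interpolation=cv2.INTER_CUBIC))
E
```

```text
(no output)
```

View pics/topz.png

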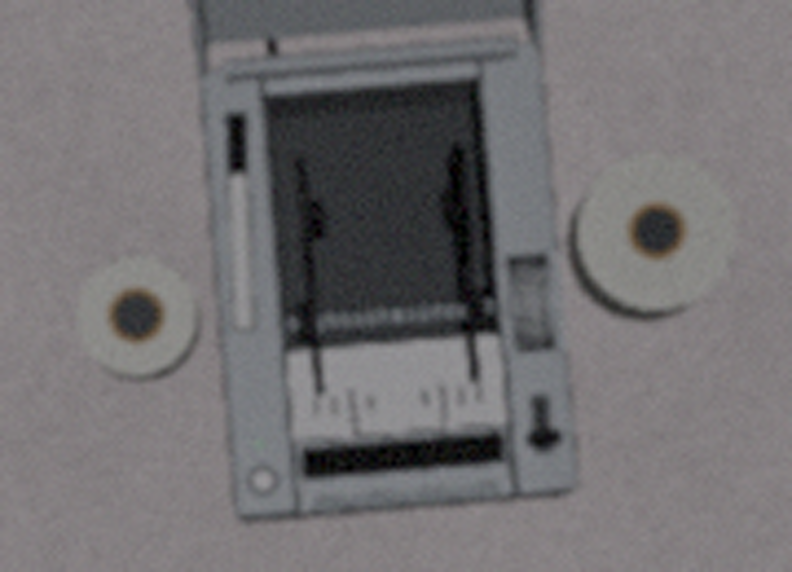

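Run:
```python
from h import *
from workcell import imaging,bot
m=imaging.camera_model('top')
z=lambda l:[(250+a/4.4,125+b/4.4) for a,b in l]
c=cast(m,z([(240,517),(578,490)]),.078); print(c)
fl,fr=c
ey=fl-fr; print(np.linalg.norm(ey)); ey/=np.linalg.norm(ey)
ex=np.array([ey[1],-ey[0],0]); yaw=np.arctan2(ex[1],ex[0]);print('yaw',np.degrees(yaw))
o=(fl+fr)/2+ex*.125
for n,p in dict(o=(0,0),wheel=(-.02,-.077),lock=(-.095,-.077)).items(): print(n,o+ex*p[0]+ey*p[1])
print(cast(m,z([(543,430)]),.0925),cast(m,z([(532,303)]),.092))
print(cast(m,z([(352,410),(444,405)]),.066))
o=bot.get_obs();r=R.from_quat(o['tool_rot']).as_matrix();print(r)
w=imaging.camera_model('wrist');print(R.from_quat(w['rotation']).as_matrix(), r.T@(w['eye']-o['eef_pos']))
```

```text
[[ 0.47128775  0.03261906  0.078     ]
 [ 0.48818752 -0.1526104   0.078     ]]
0.18599880268910635
yaw 5.213058432392247
o [ 0.6042206  -0.04863823  0.078     ]
wheel [ 0.59129951 -0.12713692  0.078     ]
lock [ 0.51660973 -0.13395139  0.078     ]
[[ 0.51985131 -0.1315682   0.0925    ]] [[ 0.58893726 -0.12512731  0.092     ]]
[[ 0.53181982 -0.02830617  0.066     ]
 [ 0.53517875 -0.07940104  0.066     ]]
[[ 3.37100502e-01  9.41468521e-01 -5.25153337e-04]
 [ 9.41467350e-01 -3.37100911e-01 -1.48471238e-03]
 [-1.57483964e-03  6.08256739e-06 -9.99998760e-01]]
[[ 3.37184755e-01 -8.90599913e-01 -3.05185577e-01]
 [ 9.41438268e-01  3.18751164e-01  1.09962186e-01]
 [-6.54055443e-04 -3.24390954e-01  9.45922873e-01]] [-0.0001863  -0.08465813 -0.11730858]
```

Call:
{"fn": "carry_out", "kwargs": {
  "moves": [
    [-0.23,0.33,0,0,-1],
    [-0.46,0.66,0,0,-1],
    [-0.7,1,0,0,-1]
  ]
}}

```text
clock: 0.45
eef_pos: [0.2393, 0.37, 0.2558]
tool_rot: [0.817, 0.576, -0.0, 0.0]
ft_force: [0.5, -0.9, -0.5]
grip_width: 0.044
```

Call:
{"fn": "carry_out", "kwargs": {
  "moves": [
    [-0.23,0.33,0,0,-1],
    [-0.46,0.66,0,0,-1],
    [-0.7,1,0,0,-1]
  ]
}}

```text
clock: 0.75
eef_pos: [0.3101, 0.2701, 0.2562]
tool_rot: [0.817, 0.576, -0.0, 0.0]
ft_force: [0.7, 0.7, 0.1]
grip_width: 0.0001
```

Call:
{"fn": "carry_out", "kwargs": {
  "moves": [
    [-0.23,0.33,0,0,-1],
    [-0.46,0.66,0,0,-1],
    [-0.7,1,0,0,-1]
  ]
}}

```text
clock: 1.05
eef_pos: [0.3807, 0.1704, 0.2562]
tool_rot: [0.818, 0.576, 0.0, -0.0]
ft_force: [0.9, 0.6, -0.8]
grip_width: 0.0001
```

Call:
{"fn": "carry_out", "kwargs": {
  "moves": [
    [-0.23,0.33,0,0,-1],
    [-0.46,0.66,0,0,-1],
    [-0.7,1,0,0,-1]
  ]
}}

```text
clock: 1.35
eef_pos: [0.4513, 0.0708, 0.2561]
tool_rot: [0.818, 0.576, -0.0, -0.0]
ft_force: [0.8, 0.2, -0.1]
grip_width: 0.0002
```

Call:
{"fn": "carry_out", "kwargs": {
  "moves": [
    [-0.23,0.33,0,0,-1],
    [-0.46,0.66,0,0,-1],
    [-0.7,1,0,0,-1]
  ]
}}

```text
clock: 1.65
eef_pos: [0.5218, -0.0288, 0.256]
tool_rot: [0.818, 0.576, -0.0, -0.0]
ft_force: [0.4, 0.4, 1.5]
grip_width: -0.0001
```

Call:
{"fn": "carry_out", "kwargs": {
  "moves": [
    [-0.4,0.34,0,0.09,-1],
    [-0.78,0.68,0,0.18,-1],
    [-0.78,0.68,0,0.27,-1],
    [-0.78,0.68,0,0.36,-1],
    [-0.78,0.68,0,0.45,-1],
    [-0.78,0.68,0,0.54,-1],
    [-0.78,0.68,0,0.63,-1],
    [-0.78,0.68,0,0.73,-1],
    [-0.78,0.68,0,0.73,-1],
    [-0.78,0.68,0,0.73,-1]
  ]
}}

```text
clock: 2.65
eef_pos: [0.5589, -0.1236, 0.256]
tool_rot: [0.999, 0.042, -0.0, -0.0]
ft_force: [-0.8, -0.3, 0.4]
grip_width: 0.0001
```

Run:
```python
from h import *
from workcell import imaging,bot
import pickle
m=imaging.camera_model('wrist');o=bot.get_obs();im=imaging.camera('wrist')
pickle.dump((m,o,im),open('w1.pkl','wb'))
cv2.imwrite('pics/w1.png',im[:,:,::-1])
r=R.from_quat(o['tool_rot']).as_matrix();print(o['clock'],o['eef_pos'],np.degrees(np.arctan2(r[1,0],r[0,0])),o['ft_force'])
```

```text
2.65 [ 0.55889444 -0.12364005  0.25598902] 4.766285586488148 [-0.80352771 -0.26335295  0.43852984]
```

View pics/w1.png

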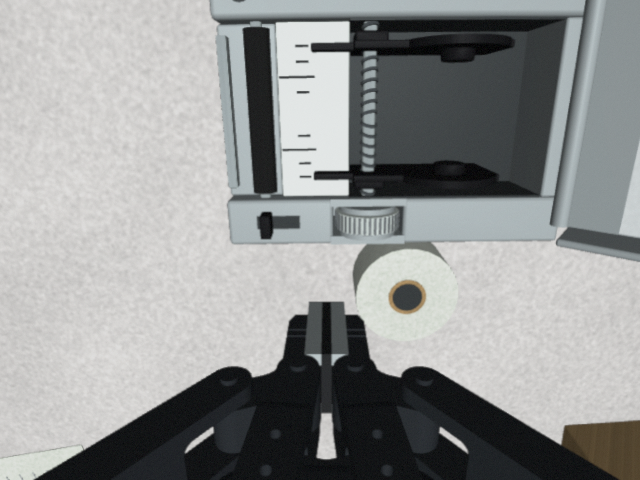

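Run:
```python
import cv2
a=cv2.imread('pics/w1.png')
cv2.imwrite('pics/w1a.png',cv2.resize(a[20:250,205:425],None,fx=2.6*1.0,fy=2.6,interpolation=cv2.INTER_CUBIC)[:600,:800])
```

```text
(no output)
```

View pics/w1a.png

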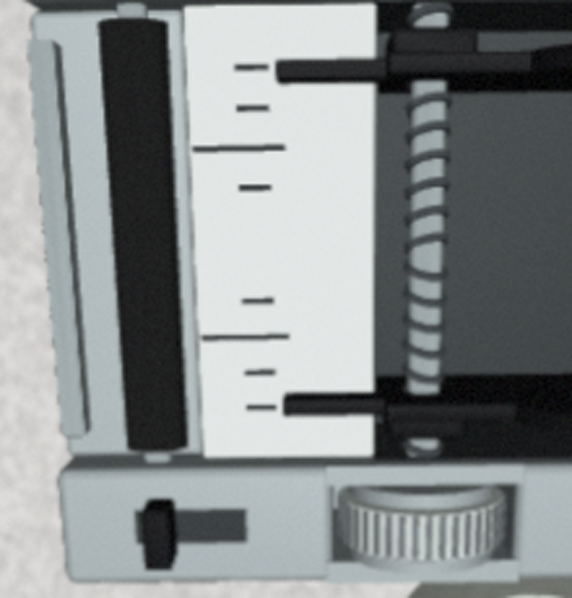

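Run:
```python
from h import *
import pickle
m,o,im=pickle.load(open('w1.pkl','rb'))
z=lambda l:[(205+a/2.6,20+b/2.6) for a,b in l]
mk=cast(m,z([(192,148.5),(285,147.5),(200,337.5),(289,336.5)]),.066)
print(mk)
l=(mk[0]+mk[1])/2; r=(mk[2]+mk[3])/2
d=l-r; print('sep',np.linalg.norm(d),'yaw from marks',np.degrees(np.arctan2(-d[0],d[1])), 'len',np.linalg.norm(mk[1]-mk[0]),np.linalg.norm(mk[3]-mk[2]))
for e in (mk[1]-mk[0],mk[3]-mk[2]): print(np.degrees(np.arctan2(e[1],e[0])))
# bed front/back edge, deck edges
e=cast(m,z([(62,468),(520,463)]),.078); e=e[1]-e[0]; print('deck edge',np.degrees(np.arctan2(e[1],e[0])))
fc=cast(m,z([(70,581)]),.078);print('front right corner',fc)
yaw=np.radians(4.5);ex=np.array([np.cos(yaw),np.sin(yaw),0]);ey=np.array([-ex[1],ex[0],0])
mid=(l+r)/2
t=cast(m,z([(277,82),(285,395)]),.067)
print('toe rel mid', [( (p-mid)@ex,(p-mid)@ey) for p in t])
s=cast(m,z([(251,67.5),(252,108),(255,187),(258,300.5),(260,372.5),(261,408)]),.066); print('short y',[(p-mid)@ey for p in s])
w=cast(m,z([(420,520),(159,530)]),[.092,.0925]); print('wheel,lock rel',[((p-mid)@ex,(p-mid)@ey) for p in w],w)
print('corner rel',(fc-mid)@ex,(fc-mid)@ey)
```

```text
[[ 0.51699725 -0.02931979  0.066     ]
 [ 0.54184469 -0.02702916  0.066     ]
 [ 0.52163797 -0.07918047  0.066     ]
 [ 0.54669402 -0.07683073  0.066     ]]
sep 0.05005653035229811 yaw from marks 5.439425425980155 len 0.024952802964271627 0.02516598973987106
5.267076135575195
5.357495064910413
deck edge 5.394505138717052
front right corner [[ 0.48824889 -0.15099562  0.078     ]]
toe rel mid [(np.float64(0.010052673797788264), np.float64(0.04129319736948103)), (np.float64(0.01181890547824698), np.float64(-0.04125265762484258))]
short y [np.float64(0.04488261692148052), np.float64(0.034997622338471535), np.float64(0.015119459589292077), np.float64(-0.014938707304758514), np.float64(-0.03501004684610046), np.float64(-0.04521626622853112)]
wheel,lock rel [(np.float64(0.049248534474940334), np.float64(-0.07103732376944191)), (np.float64(-0.02215256034125003), np.float64(-0.07406204858996625))] [[ 0.58646372 -0.12004438  0.092     ]
 [ 0.51552005 -0.12866185  0.0925    ]]
corner rel [-0.05109194] [-0.0941873]
```

Call:
{"fn": "carry_out", "kwargs": {
  "moves": [
    [0.1,0.02,0.3,-0.007,-1],
    [0.22,0.04,0.65,-0.007,-1],
    [0.22,0.04,1.0,-0.007,-1],
    [0.22,0.04,1.0,-0.007,-1]
  ]
}}

```text
clock: 3.1
eef_pos: [0.5775, -0.125, 0.1506]
tool_rot: [0.999, 0.046, -0.006, -0.001]
ft_force: [-1.6, -0.0, 0.2]
grip_width: 0.0004
```

Call:
{"fn": "carry_out", "kwargs": {
  "moves": [
    [0,0,0.1,0,-1],
    [0,0,0.2,0,-1],
    [0,0,0.28,0,-1],
    [0,0,0.28,0,-1],
    [0,0,0.28,0,-1]
  ]
}}

```text
clock: 3.6
eef_pos: [0.5815, -0.126, 0.1289]
tool_rot: [0.999, 0.046, 0.0, 0.0]
ft_force: [0.9, -0.1, -0.2]
grip_width: -0.0001
```

```bash
cat > shot.py <<'E'
from h import *
from workcell import imaging,bot
import pickle,sys
n=sys.argv[1]
m=imaging.camera_model('wrist');o=bot.get_obs();im=imaging.camera('wrist')
pickle.dump((m,o,im),open(n+'.pkl','wb'))
cv2.imwrite(f'pics/{n}.png',im[:,:,::-1])
r=R.from_quat(o['tool_rot']).as_matrix();print(o['clock'],o['eef_pos'],np.degrees(np.arctan2(r[1,0],r[0,0])),o['ft_force'])
E
python3 shot.py w2
```

```text
3.6 [ 0.58150263 -0.12595688  0.12888022] 5.235678167326963 [ 0.88597425 -0.07786841 -0.24818373]
```

View pics/w2.png

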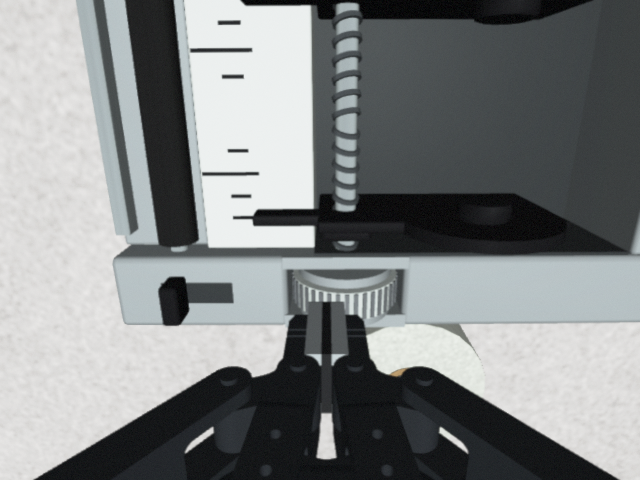

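Run:
```python
from h import *
import pickle
m,o,im=pickle.load(open('w2.pkl','rb'))
r=R.from_quat(o['tool_rot']).as_matrix()
for d in ([0,0,.025],[-.0065,-.011,.025],[0.0065,.011,.025],[0,-.011,.025]): print(d,proj(m,o['eef_pos']+r@np.array(d)))
z=lambda p:p
print('wheel rim left/right px in plane .092 (x,y)',cast(m,[(346,293),(326,302)],[.092,.104]))
```

```text
[0, 0, 0.025] [[328.49291994 322.87459427]]
[-0.0065, -0.011, 0.025] [[311.62230534 297.72773942]]
[0.0065, 0.011, 0.025] [[344.61787631 346.89112236]]
[0, -0.011, 0.025] [[328.54667896 297.723353  ]]
wheel rim left/right px in plane .092 (x,y) [[ 0.58817011 -0.11823672  0.092     ]
 [ 0.57970565 -0.11685911  0.104     ]]
```

Run:
```python
from h import *
import pickle
yaw=np.radians(5.4);ex=np.array([np.cos(yaw),np.sin(yaw),0]);ey=np.array([-ex[1],ex[0],0]);O=np.array([.604,-.046,0])
for n in('w1','w2'):
    m,o,im=pickle.load(open(n+'.pkl','rb'));im=im.copy()
    for y in(-.0705,-.0835):
        th=np.linspace(-.9,.9,19)
        P=np.array([O+ex*(-.02+.024*np.sin(t))+ey*y+[0,0,.068+.024*np.cos(t)] for t in th])
        for p in proj(m,P): im[int(round(p[1])),int(round(p[0]))]=(255,0,0)
    for q in [(-.099,-.068),(-.099,-.086),(-.091,-.068),(-.091,-.086)]:
        p=proj(m,O+ex*q[0]+ey*q[1]+[0,0,.0925])[0]; im[int(round(p[1])),int(round(p[0]))]=(255,0,0)
    for q in [(-.125,-.095),(-.125,.095),(0,-.095)]:
        p=proj(m,O+ex*q[0]+ey*q[1]+[0,0,.078])[0]
        if 0<p[0]<639 and 0<p[1]<479: im[int(round(p[1])),int(round(p[0]))]=(255,0,0)
    x=150 if n=='w2' else 220
    y=230 if n=='w2' else 150
    cv2.imwrite('pics/ov%s.png'%n,cv2.resize(im[y:y+110,x-50:x+210,::-1],None,fx=3,fy=3,interpolation=cv2.INTER_NEAREST))
```

```text
(no output)
```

View pics/ovw2.png

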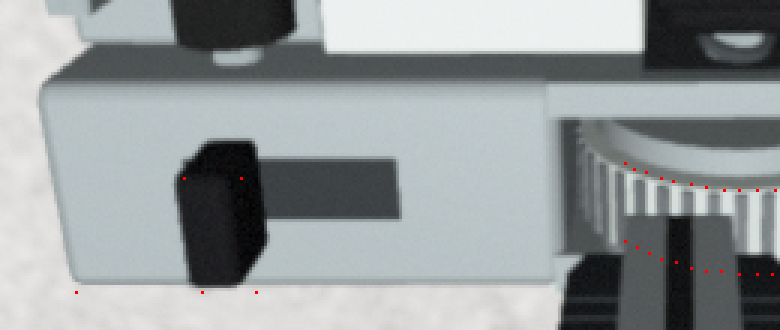

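View pics/ovw1.png

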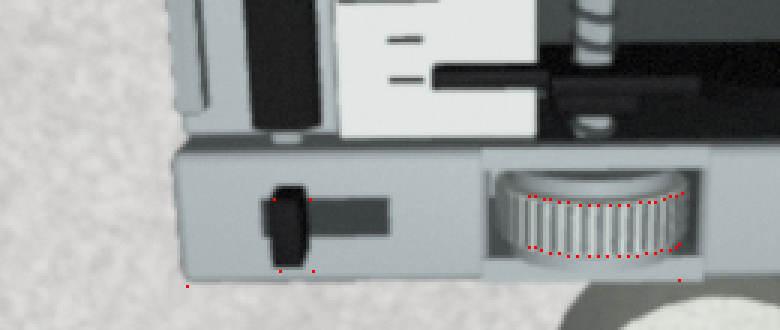

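Call:
{"fn": "carry_out", "kwargs": {
  "moves": [
    [0,-0.01,0.05,0,-1],
    [0,-0.01,0.09,0,-1],
    [0,-0.01,0.09,0,-1]
  ]
}}

```text
clock: 3.95
eef_pos: [0.5807, -0.1247, 0.1186]
tool_rot: [0.999, 0.046, -0.001, -0.0]
ft_force: [0.6, 0.3, 0.2]
grip_width: 0.0003
```

Call:
{"fn": "carry_out", "kwargs": {
  "moves": [
    [0,0,0.01,0,-1],
    [0,0,0.015,0,-1],
    [0,0,0.015,0,-1]
  ]
}}

```text
clock: 4.25
eef_pos: [0.5812, -0.1249, 0.1178]
tool_rot: [0.999, 0.046, 0.0, 0.0]
ft_force: [0.2, -0.3, -0.3]
grip_width: -0.0001
```

Call:
{"fn": "carry_out", "kwargs": {
  "moves": [
    [0,0,0.01,0,-1],
    [0,0,0.01,0,-1]
  ]
}}

```text
clock: 4.45
eef_pos: [0.5814, -0.1249, 0.117]
tool_rot: [0.999, 0.046, 0.0, 0.0]
ft_force: [0.2, 1.0, 0.6]
grip_width: 0.0003
```

Call:
{"fn": "carry_out", "kwargs": {
  "moves": [
    [0,0,0.005,0,-1],
    [0,0,0.005,0,-1]
  ]
}}

```text
clock: 4.65
eef_pos: [0.5814, -0.125, 0.1168]
tool_rot: [0.999, 0.046, 0.0, 0.0]
ft_force: [-1.0, -0.4, 2.8]
grip_width: 0.0001
```

Call:
{"fn": "carry_out", "kwargs": {
  "moves": [
    [0,0,0.005,0,-1],
    [0,0,0.005,0,-1]
  ]
}}

```text
clock: 4.85
eef_pos: [0.5815, -0.125, 0.1167]
tool_rot: [0.999, 0.046, 0.001, 0.0]
ft_force: [-1.2, -0.2, 6.4]
grip_width: -0.0
```

Call:
{"fn": "carry_out", "kwargs": {
  "moves": [
    [0,0,0.005,0,-1],
    [0,0,0.005,0,-1]
  ]
}}

```text
clock: 5.05
eef_pos: [0.5816, -0.125, 0.1167]
tool_rot: [0.999, 0.046, 0.001, 0.0]
ft_force: [-1.2, 1.1, 7.1]
grip_width: -0.0002
```

Call:
{"fn": "carry_out", "kwargs": {
  "moves": [
    [0.04,0,0,0,-1],
    [0.08,0,0,0,-1],
    [0.12,0,0,0,-1],
    [0.16,0,0,0,-1],
    [0.2,0,0,0,-1],
    [0.2,0,0,0,-1]
  ]
}}

```text
clock: 5.65
eef_pos: [0.6023, -0.123, 0.116]
tool_rot: [0.999, 0.046, 0.001, 0.0]
ft_force: [0.6, 0.6, 4.7]
grip_width: -0.0
```

```bash
python3 shot.py w3
```

```text
5.65 [ 0.60228836 -0.12300469  0.11598325] 5.249675458260651 [0.55739993 0.57152646 4.69092178]
```

View pics/w3.png

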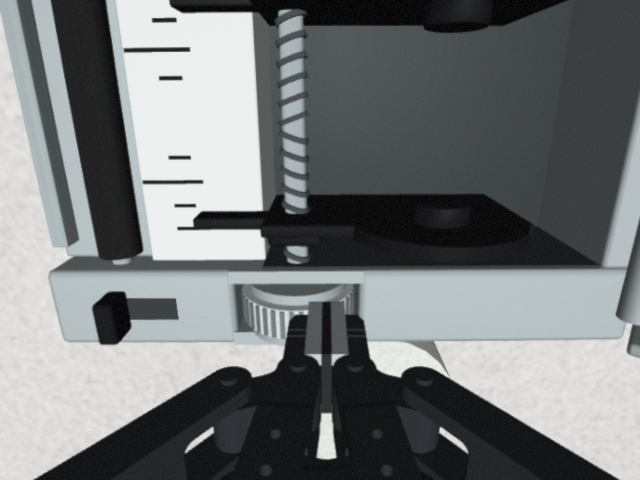

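Call:
{"fn": "carry_out", "kwargs": {
  "moves": [
    [0,0,-0.04,0,-1],
    [-0.05,0,-0.06,0,-1],
    [-0.15,0,-0.06,0,-1],
    [-0.22,0,-0.06,0,-1],
    [-0.22,0,-0.03,0,-1],
    [-0.22,0,0,0,-1],
    [-0.22,0,0,0,-1],
    [-0.18,0,0,0,-1],
    [-0.14,0,0,0,-1],
    [-0.1,0,0,0,-1],
    [-0.06,0,0,0,-1],
    [-0.02,0,0,0,-1],
    [-0.02,0,0,0,-1]
  ]
}}

```text
clock: 7.0
eef_pos: [0.6009, -0.1231, 0.1163]
tool_rot: [0.999, 0.046, 0.002, 0.0]
ft_force: [1.6, 1.4, 4.9]
grip_width: 0.0003
```

```bash
python3 shot.py w4
```

```text
7.0 [ 0.60088623 -0.12313457  0.11633482] 5.259529158622419 [1.56291972 1.44486804 4.89698006]
```

View pics/w4.png

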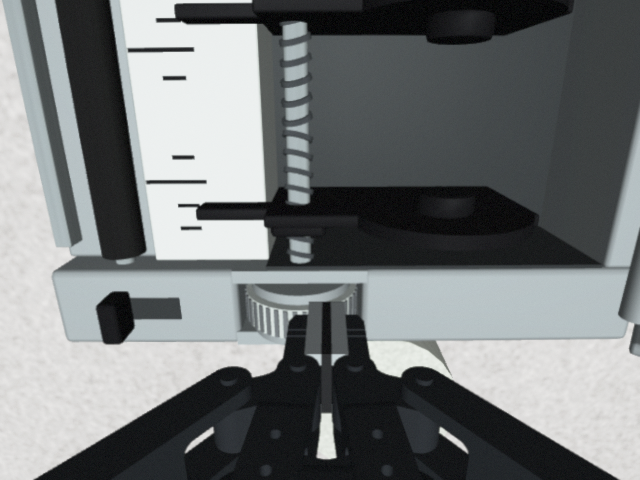

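Both guides are moving symmetrically. The right toe's inner edge is now at about row 204, against its long mark at row 182; the left toe edge is at row 22, against mark row 49. I'll measure those gaps.

```bash
cat > meas.py <<'E'
from h import *
import pickle,sys
from scipy.ndimage import gaussian_filter1d
# marks/toes columns: use expected projection from printer model then scan profile along printer y on the bed
yaw=np.radians(5.4);ex=np.array([np.cos(yaw),np.sin(yaw),0]);ey=np.array([-ex[1],ex[0],0]);O=np.array([.604,-.0455,0])
m,o,im=pickle.load(open(sys.argv[1]+'.pkl','rb'))
g=cv2.cvtColor(im,cv2.COLOR_RGB2GRAY).astype(np.float32)
def prof(x,z,ys):
    P=np.array([O+ex*x+ey*y+[0,0,z] for y in ys]); p=proj(m,P).astype(np.float32)
    return cv2.remap(g,p[:,0].reshape(-1,1),p[:,1].reshape(-1,1),cv2.INTER_LINEAR,borderValue=255).ravel()
ys=np.arange(-.05,.05,.0001)
def dark(v):
    b=v<110; i=np.flatnonzero(np.diff(np.r_[0,b.astype(int),0])); return [(round(ys[a]*1e3,1),round(ys[c-1]*1e3,1)) for a,c in zip(i[::2],i[1::2])]
for x in(-.082,-.078,): print('marks',x,dark(prof(x,.066,ys)))
for x in(-.058,-.055,-.052): print('toe',x,dark(prof(x,.067,ys)))
E
for i in 3 4; do python3 meas.py w$i; done
```

```text
marks -0.082 [(np.float64(-26.2), np.float64(-25.0)), (np.float64(23.8), np.float64(24.9))]
marks -0.078 [(np.float64(-26.2), np.float64(-25.1)), (np.float64(23.7), np.float64(24.9))]
toe -0.058 [(np.float64(-45.5), np.float64(-38.0)), (np.float64(36.6), np.float64(40.5))]
toe -0.055 [(np.float64(-45.5), np.float64(-38.0)), (np.float64(36.7), np.float64(40.5))]
toe -0.052 [(np.float64(-45.6), np.float64(-38.0)), (np.float64(36.7), np.float64(40.5))]
marks -0.082 [(np.float64(-26.1), np.float64(-25.0)), (np.float64(23.8), np.float64(24.9))]
marks -0.078 [(np.float64(-26.1), np.float64(-25.0)), (np.float64(23.7), np.float64(24.9))]
toe -0.058 [(np.float64(-41.6), np.float64(-34.2)), (np.float64(32.9), np.float64(39.5))]
toe -0.055 [(np.float64(-41.6), np.float64(-34.2)), (np.float64(32.9), np.float64(39.5))]
toe -0.052 [(np.float64(-41.6), np.float64(-34.2)), (np.float64(32.8), np.float64(39.5))]
```

Call:
{"fn": "carry_out", "kwargs": {
  "moves": [
    [0,0,-0.04,0,-1],
    [-0.05,0,-0.06,0,-1],
    [-0.15,0,-0.06,0,-1],
    [-0.2,0,-0.06,0,-1],
    [-0.2,0,-0.03,0,-1],
    [-0.2,0,0,0,-1],
    [-0.2,0,0,0,-1],
    [-0.16,0,0,0,-1],
    [-0.12,0,0,0,-1],
    [-0.08,0,0,0,-1],
    [-0.04,0,0,0,-1],
    [0,0,0,0,-1],
    [0,0,0,0,-1]
  ]
}}

```text
clock: 8.35
eef_pos: [0.6007, -0.1232, 0.1163]
tool_rot: [0.999, 0.046, 0.002, 0.0]
ft_force: [1.0, 0.6, 6.6]
grip_width: -0.0
```

```bash
python3 shot.py w5; python3 meas.py w5
```

```text
8.35 [ 0.60073941 -0.12317739  0.11633809] 5.25419794640877 [1.04592728 0.56691314 6.6257072 ]
marks -0.082 [(np.float64(-26.1), np.float64(-25.0)), (np.float64(23.8), np.float64(24.9))]
marks -0.078 [(np.float64(-26.1), np.float64(-25.0)), (np.float64(23.8), np.float64(24.9))]
toe -0.058 [(np.float64(-37.6), np.float64(-30.5)), (np.float64(29.1), np.float64(35.4))]
toe -0.055 [(np.float64(-37.6), np.float64(-30.4)), (np.float64(29.1), np.float64(35.4))]
toe -0.052 [(np.float64(-37.6), np.float64(-30.4)), (np.float64(29.1), np.float64(35.4))]
```

Call:
{"fn": "carry_out", "kwargs": {
  "moves": [
    [0,0,-0.04,0,-1],
    [-0.05,0,-0.06,0,-1],
    [-0.15,0,-0.06,0,-1],
    [-0.2,0,-0.06,0,-1],
    [-0.2,0,-0.03,0,-1],
    [-0.2,0,0,0,-1],
    [-0.2,0,0,0,-1],
    [-0.16,0,0,0,-1],
    [-0.12,0,0,0,-1],
    [-0.08,0,0,0,-1],
    [-0.04,0,0,0,-1],
    [0,0,0,0,-1],
    [0,0,0,0,-1]
  ]
}}

```text
clock: 9.7
eef_pos: [0.6008, -0.1232, 0.1163]
tool_rot: [0.999, 0.046, 0.002, 0.0]
ft_force: [1.2, 0.5, 5.6]
grip_width: -0.0
```

```bash
python3 shot.py w6; python3 meas.py w6
```

```text
9.7 [ 0.60077381 -0.12315755  0.11634408] 5.255179288140355 [1.19128034 0.52911314 5.62020262]
marks -0.082 [(np.float64(-26.1), np.float64(-25.0)), (np.float64(23.8), np.float64(24.9))]
marks -0.078 [(np.float64(-26.1), np.float64(-25.0)), (np.float64(23.7), np.float64(24.9))]
toe -0.058 [(np.float64(-33.7), np.float64(-26.8)), (np.float64(25.4), np.float64(31.4))]
toe -0.055 [(np.float64(-33.7), np.float64(-26.7)), (np.float64(25.4), np.float64(31.4))]
toe -0.052 [(np.float64(-33.7), np.float64(-26.7)), (np.float64(25.4), np.float64(31.4))]
```

Call:
{"fn": "carry_out", "kwargs": {
  "moves": [
    [0,0,-0.04,0,-1],
    [-0.05,0,-0.06,0,-1],
    [-0.15,0,-0.06,0,-1],
    [-0.15,0,-0.06,0,-1],
    [-0.15,0,-0.03,0,-1],
    [-0.15,0,0,0,-1],
    [-0.15,0,0,0,-1],
    [-0.12,0,0,0,-1],
    [-0.1,0,0,0,-1],
    [-0.09,0,0,0,-1],
    [-0.09,0,0,0,-1],
    [-0.09,0,-0.03,0,-1],
    [-0.09,0,-0.1,0,-1],
    [-0.09,0,-0.1,0,-1]
  ]
}}

```text
clock: 11.15
eef_pos: [0.5906, -0.1242, 0.126]
tool_rot: [0.999, 0.046, 0.001, 0.0]
ft_force: [0.2, 0.4, -0.3]
grip_width: 0.0005
```

```bash
python3 shot.py w7; python3 meas.py w7
```

```text
11.15 [ 0.59061572 -0.1242152   0.126032  ] 5.229516932577094 [ 0.16976283  0.35583278 -0.31189026]
marks -0.082 [(np.float64(-26.1), np.float64(-25.1)), (np.float64(23.7), np.float64(25.0))]
marks -0.078 [(np.float64(-26.1), np.float64(-25.1)), (np.float64(23.8), np.float64(25.0))]
toe -0.058 [(np.float64(-32.1), np.float64(-25.5)), (np.float64(24.2), np.float64(30.1))]
toe -0.055 [(np.float64(-32.2), np.float64(-25.5)), (np.float64(24.2), np.float64(30.1))]
toe -0.052 [(np.float64(-32.2), np.float64(-25.5)), (np.float64(24.2), np.float64(30.1))]
```

View pics/w7.png

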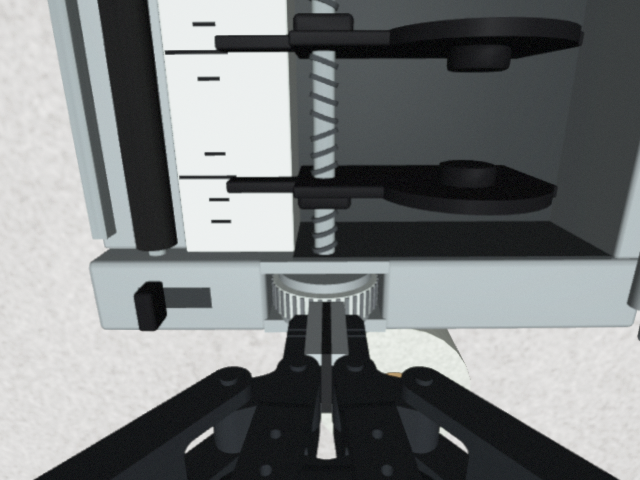

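Call:
{"fn": "carry_out", "kwargs": {
  "moves": [
    [0,0,-0.15,0,-1],
    [-0.2,0,-0.25,0,-1],
    [-0.6,0,-0.25,0,-1],
    [-1,0,-0.25,0,-1],
    [-1,0,-0.25,0,-1],
    [-1,0,-0.25,0,-1]
  ]
}}

```text
clock: 11.8
eef_pos: [0.4898, -0.1333, 0.1503]
tool_rot: [0.999, 0.045, -0.0, -0.0]
ft_force: [-0.4, -0.6, 0.2]
grip_width: 0.0005
```

```bash
python3 shot.py w8
```

```text
11.8 [ 0.48981967 -0.13330459  0.15029605] 5.1870121540089675 [-0.41681697 -0.58462321  0.17461235]
```

View pics/w8.png

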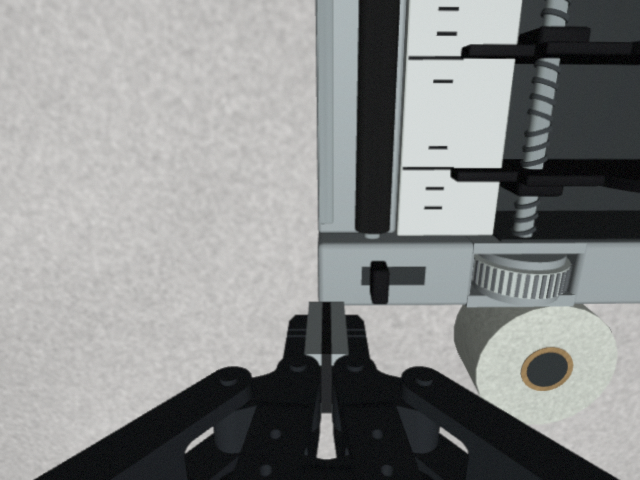

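Call:
{"fn": "carry_out", "kwargs": {
  "moves": [
    [0,0,0.15,0,-1],
    [0,0,0.3,0,-1],
    [0,0,0.4,0,-1],
    [0,0,0.43,0,-1],
    [0,0,0.43,0,-1]
  ]
}}

```text
clock: 12.35
eef_pos: [0.491, -0.1331, 0.1069]
tool_rot: [0.999, 0.046, -0.0, -0.0]
ft_force: [0.4, -0.3, 0.1]
grip_width: 0.0003
```

Call:
{"fn": "carry_out", "kwargs": {
  "moves": [
    [0.03,0,0,0,-1],
    [0.06,0,0,0,-1],
    [0.06,0,0,0,-1]
  ]
}}

```text
clock: 12.65
eef_pos: [0.4977, -0.1328, 0.108]
tool_rot: [0.999, 0.046, 0.001, 0.0]
ft_force: [-1.0, 0.2, -0.6]
grip_width: -0.0
```

Call:
{"fn": "carry_out", "kwargs": {
  "moves": [
    [0.03,0,0,0,-1],
    [0.06,0,0,0,-1],
    [0.06,0,0,0,-1]
  ]
}}

```text
clock: 12.95
eef_pos: [0.5025, -0.1322, 0.1075]
tool_rot: [0.999, 0.046, -0.0, 0.0]
ft_force: [-2.4, 0.2, 3.1]
grip_width: 0.0002
```

```bash
python3 shot.py w9;python3 meas.py w9
```

```text
12.95 [ 0.50251686 -0.13215147  0.10751382] 5.231233525869207 [-2.38485357  0.21001801  3.07532227]
marks -0.082 [(np.float64(-26.2), np.float64(-25.0)), (np.float64(23.7), np.float64(24.9))]
marks -0.078 [(np.float64(-26.2), np.float64(-25.0)), (np.float64(23.7), np.float64(25.0))]
toe -0.058 [(np.float64(-32.5), np.float64(-25.5)), (np.float64(24.0), np.float64(30.1))]
toe -0.055 [(np.float64(-32.5), np.float64(-25.5)), (np.float64(24.1), np.float64(30.2))]
toe -0.052 [(np.float64(-32.6), np.float64(-25.5)), (np.float64(24.1), np.float64(30.2))]
```

View pics/w9.png

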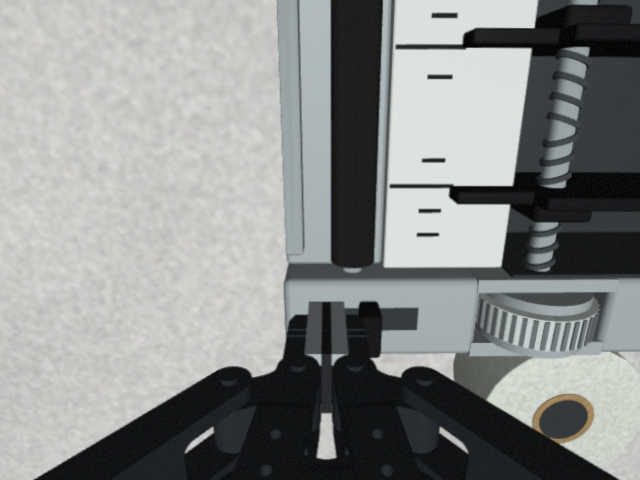

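Call:
{"fn": "carry_out", "kwargs": {
  "moves": [
    [0.02,0,0,0,-1],
    [0.04,0,0,0,-1],
    [0.04,0,0,0,-1]
  ]
}}

```text
clock: 13.3
eef_pos: [0.5068, -0.1317, 0.1075]
tool_rot: [0.999, 0.046, 0.0, 0.0]
ft_force: [-2.8, -0.3, 3.2]
grip_width: 0.0
```

Call:
{"fn": "carry_out", "kwargs": {
  "moves": [
    [0.02,0,0,0,-1],
    [0.04,0,0,0,-1],
    [0.04,0,0,0,-1]
  ]
}}

```text
clock: 13.6
eef_pos: [0.5107, -0.1314, 0.1074]
tool_rot: [0.999, 0.046, 0.0, 0.0]
ft_force: [-3.0, 0.2, 4.4]
grip_width: 0.0002
```

```bash
python3 shot.py w10;python3 meas.py w10
```

```text
13.6 [ 0.5106881  -0.13138177  0.10743808] 5.234152721201133 [-2.98340063  0.19922324  4.36378843]
marks -0.082 [(np.float64(-26.2), np.float64(-25.1)), (np.float64(23.7), np.float64(24.9))]
marks -0.078 [(np.float64(-26.2), np.float64(-25.1)), (np.float64(23.7), np.float64(24.9))]
toe -0.058 [(np.float64(-32.6), np.float64(-25.5)), (np.float64(24.1), np.float64(30.2))]
toe -0.055 [(np.float64(-32.6), np.float64(-25.5)), (np.float64(24.1), np.float64(30.2))]
toe -0.052 [(np.float64(-32.6), np.float64(-25.5)), (np.float64(24.0), np.float64(30.2))]
```

View pics/w10.png

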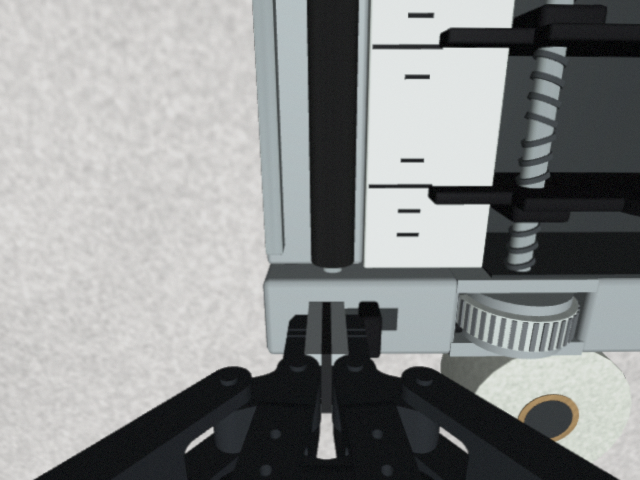

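Call:
{"fn": "carry_out", "kwargs": {
  "moves": [
    [0.02,0,0,0,-1],
    [0.03,0,0,0,-1],
    [0.03,0,0,0,-1]
  ]
}}

```text
clock: 13.95
eef_pos: [0.5112, -0.1313, 0.1073]
tool_rot: [0.999, 0.045, -0.002, 0.0]
ft_force: [-9.6, -1.0, 10.7]
grip_width: 0.0002
```

Call:
{"fn": "carry_out", "kwargs": {
  "moves": [
    [0.01,0,0,0,-1],
    [0.015,0,0,0,-1],
    [0.015,0,0,0,-1]
  ]
}}

```text
clock: 14.25
eef_pos: [0.5114, -0.1313, 0.1073]
tool_rot: [0.999, 0.045, -0.004, 0.0]
ft_force: [-12.6, -0.8, 12.2]
grip_width: 0.0004
```

Call:
{"fn": "carry_out", "kwargs": {
  "moves": [
    [0.01,0,0,0,-1],
    [0.015,0,0,0,-1],
    [0.015,0,0,0,-1]
  ]
}}

```text
clock: 14.55
eef_pos: [0.5116, -0.1312, 0.1072]
tool_rot: [0.999, 0.045, -0.005, 0.0]
ft_force: [-16.5, -1.8, 15.0]
grip_width: 0.0001
```

```bash
python3 shot.py w11;python3 meas.py w11
```

```text
14.55 [ 0.51156553 -0.13123719  0.10724265] 5.163320227449297 [-16.48722643  -1.84227363  14.99637123]
marks -0.082 [(np.float64(-26.2), np.float64(-25.1)), (np.float64(23.7), np.float64(24.9))]
marks -0.078 [(np.float64(-26.2), np.float64(-25.1)), (np.float64(23.7), np.float64(24.9))]
toe -0.058 [(np.float64(-32.7), np.float64(-25.5)), (np.float64(24.1), np.float64(30.1))]
toe -0.055 [(np.float64(-32.7), np.float64(-25.5)), (np.float64(24.0), np.float64(30.2))]
toe -0.052 [(np.float64(-32.6), np.float64(-25.5)), (np.float64(24.1), np.float64(30.2))]
```

View pics/w11.png

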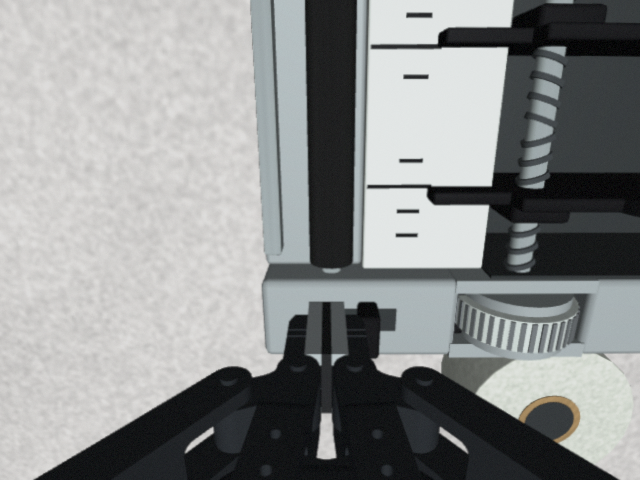

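Call:
{"fn": "carry_out", "kwargs": {
  "moves": [
    [-0.05,0,0,0,-1],
    [-0.15,0,0,0,-1],
    [-0.3,0,0,0,-1],
    [-0.3,0,-0.4,0,-1],
    [-0.3,0,-0.8,0,-1],
    [-0.3,0,-1,0,-1],
    [-0.3,0,-1,0,-1],
    [-0.3,0,-1,0,-1]
  ]
}}

```text
clock: 15.4
eef_pos: [0.4868, -0.1335, 0.207]
tool_rot: [0.999, 0.046, 0.001, -0.0]
ft_force: [0.2, -0.3, -1.1]
grip_width: -0.0001
```

```bash
python3 shot.py w12;python3 meas.py w12
python3 - <<'E'
import cv2
a=cv2.imread('pics/w12.png')
cv2.imwrite('pics/w12a.png',cv2.resize(a[100:300,300:620],None,fx=2.5,fy=2.5,interpolation=cv2.INTER_CUBIC))
E
```

```text
15.4 [ 0.48682073 -0.13346272  0.2070031 ] 5.243858857404734 [ 0.21917756 -0.25291358 -1.07561707]
marks -0.082 [(np.float64(-26.2), np.float64(-25.1)), (np.float64(23.9), np.float64(24.9))]
marks -0.078 [(np.float64(-26.2), np.float64(-25.1)), (np.float64(23.9), np.float64(24.9))]
toe -0.058 [(np.float64(-31.4), np.float64(-25.4)), (np.float64(24.3), np.float64(29.6))]
toe -0.055 [(np.float64(-31.3), np.float64(-25.4)), (np.float64(24.3), np.float64(29.6))]
toe -0.052 [(np.float64(-31.3), np.float64(-25.4)), (np.float64(24.2), np.float64(29.6))]
```

View pics/w12a.png

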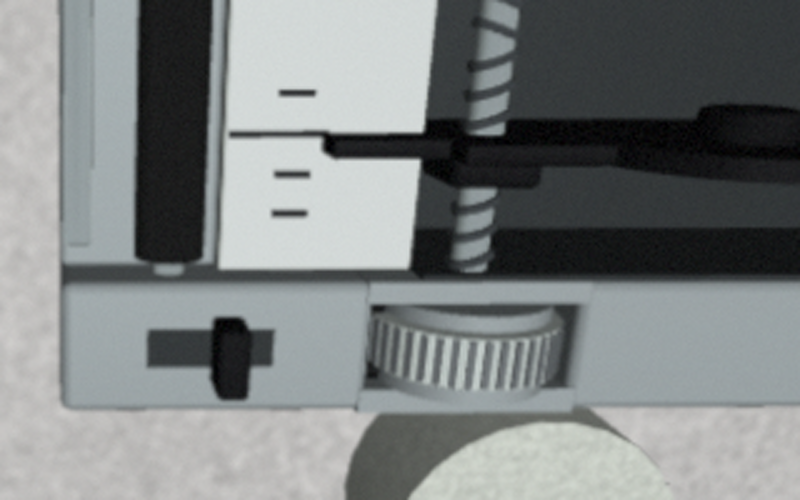

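```bash
cat > tab.py <<'E'
from h import *
import pickle
yaw=np.radians(5.4);ex=np.array([np.cos(yaw),np.sin(yaw),0]);ey=np.array([-ex[1],ex[0],0]);O=np.array([.604,-.0455,0])
for n,box in(('w1',(230,205,320,240)),('w8',(335,255,440,303)),('w12',(335,215,425,265))):
    m,o,im=pickle.load(open(n+'.pkl','rb'));g=cv2.cvtColor(im,cv2.COLOR_RGB2GRAY)
    a,b,c,d=box; M=(g[b:d,a:c]<40).astype(np.uint8)
    k,l,s,_=cv2.connectedComponentsWithStats(M); i=1+np.argmax(s[1:,4]); x,y,w,h,A=s[i]
    rows=[a+np.flatnonzero(l[r]==i).max()+1-.5 for r in range(y+2,y+h-2)]; lft=[a+np.flatnonzero(l[r]==i).min()-.5 for r in range(y+2,y+h-2)]
    v=b+y+h/2
    P=cast(m,[(np.max(rows),v),(np.min(lft),v)],.0925)-O
    print(n,(a+x,b+y,w,h),'back edge x,y',P[0]@ex*1e3,P[0]@ey*1e3,'left',P[1]@ex*1e3)
E
python3 tab.py
```

```text
w1 (np.int32(260), np.int32(213), np.int32(13), np.int32(25)) back edge x,y -91.4576884307451 -75.748219211717 left -100.73306599881955
w8 (np.int32(369), np.int32(262), np.int32(21), np.int32(41)) back edge x,y -93.27618405866703 -74.687852782756 left -103.08148665421528
w12 (np.int32(384), np.int32(228), np.int32(17), np.int32(31)) back edge x,y -81.2146718627222 -75.52664765553844 left -91.38805315287405
```

Run:
```python
from h import *
from workcell import imaging,bot
im=imaging.camera('scene')[:,:,::-1]; cv2.imwrite('pics/scene1.png',im)
im=imaging.camera('scene')[:,:,::-1]
print(bot.get_obs()['ft_force'],bot.get_obs()['clock'])
```

```text
[0.14014781 0.17938053 0.15953456] 15.55
```

View pics/scene1.png

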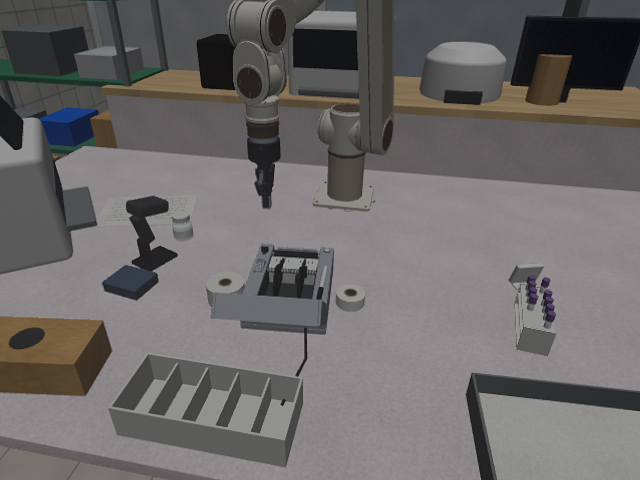

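The scene view shows the hand clear of the printer at (265,205). The rolls, pen, scanner, jar, slide box, timer and rack are all at the same pixels as at the start.

```bash
python3 -c "
from workcell import order
print(order.job_done())"
```

```text
the job is handed in; nothing more can be done
None
```

The guides are on the long marks, the lock is home, and I handed the job in at about 15.6 s. No verdict was reported.

I rolled the wheel with the shut fingertips: four strokes of about 20 mm and a final one of about 6 mm, pressing with roughly 5–7 N. I then pushed the lock tab until it met its hard stop, and lifted the hand clear.

Last checks:
- **Guides:** both inner faces measured within about 0.3 mm of their long marks, before and after locking. The limit is 1.5 mm.
- **Lock:** the tab moved about 12.06 mm between the before and after views. At the stop the contact force rose to about 16 N sideways and 15 N upward, well under the limits.
- **Hand:** the force reading is near zero, so it touches nothing.
- **Loose things:** by eye they are at the same pixels in the scene view as at the start.

No check failed. The two wrist views taken before locking disagreed by about 2 mm on where the tab stood. The lock travel comes from two views taken from similar positions, and the hard stop agrees with it.

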